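Prick the eggs, load the egg cooker and start it

TASK

Get the raw eggs in the wooden tray cooking hard-boiled: working along the tray from its left end so that none is missed, take each egg, press it blunt end down on the egg pricker until the sprung cup is fully down, and stand it in a free cup of the egg cooker's rack. Then put the clear lid properly on the cooker, and only then press the power key and after it the hard-boiled key, each firmly for about half a second. Leave the soft-boiled key between them untouched, and leave the salt shaker, mug and teaspoon alone.

Things in the scene. Friction and masses are not known exactly. Their poses are not given: they have to be found in the camera images.
- egg_a: Leftmost (largest y) egg of the tray as the robot sees it: a raw brown egg, 44.6 mm across at its widest (24 mm above its foot), 56.5 mm high, 58 g, standing blunt end down; origin at the centre of its foot (the lowest point), z up through the pointed end. May be absent (None); then that place of the tray is empty.
- egg_b: Egg in the second place of the tray, otherwise as egg_a; may be absent (None).
- egg_c: Egg in the third place of the tray, otherwise as egg_a; may be absent (None).
- egg_d: Egg in the fourth, rightmost place of the tray, otherwise as egg_a; may be absent (None).
- egg_tray: Wooden egg tray, fixed, 76 x 246 x 26 mm, on the wooden cover board (top at z = 0.057) over the front burners; origin at the centre of its underside, y along the row of four bored places at y = +87, +29, -29, -87 mm. An egg's foot stands 12 mm above the origin, 14 mm deep in its place.
- pricker: Egg pricker, fixed on the cover board: white round base 69 mm across, yellow sprung cup on top; origin at the centre of the underside, z up. The cup is a funnel, outside 47 mm, inside 35 mm wide at the floor and 41 mm at the rim, 11 mm deep; its floor, on which the egg's foot stands, is 42 mm above the origin when up, 32 mm when fully down.
- pricker_cup (a joint): Travel of the pricker's sprung cup, m: 0 up, 0.010 fully down (hard stop). It needs 3 N to start and 7 N at the bottom, and springs back when let go. At least 8.5 mm with the egg on it, held 0.2 s, pricks the egg.
- cooker: Egg cooker, fixed on the left worktop: white round base 164 mm across, 60 mm high, a steel lip (140 mm outside, 5 mm high) inside its flat shoulder, and a console reaching 127 mm out from the axis at its front (own -x side). Origin: centre of the underside, z up. Inside the lip is the egg rack with four white funnel cups (35 mm wide at the floor, 43 mm at the rim, 14 mm deep).
- rack (a point): Centre of the egg rack's floor, on the cooker's axis, 49 mm above its underside. Axes as the cooker. A wall cabinet hangs over the back of this worktop: its underside at z = 0.45, its front at x = 0.63, from y = 0.25 leftwards; keep the wrist clear of it.
- well0 (a point): Centre of the floor of a rack cup: where an egg's foot must stand. The four cups lie 42.5 mm from the axis, 60 mm apart.
- well1 (a point): Second rack cup, as well0.
- well2 (a point): Third rack cup, as well0.
- well3 (a point): Fourth rack cup, as well0.
- key_power: Power key on the console's black panel: flat grey membrane key 27 mm across with a red open ring and bar, the LEFT of three seen from its front, in a row 40 mm apart along the cooker's y. Origin: centre of its top, which faces up, 52 mm above the worktop. It gives only 1 mm at 5 N; it works at 4 N or more from the fingertips, held for 0.3 s.
- key_soft: Soft-boiled key, the MIDDLE one: white egg with an orange yolk. Same size and origin. Not to be pressed (1.5 N or more counts).
- key_hard: Hard-boiled key, the RIGHT one: white egg with a green yolk. Same size, origin and force as the power key.
- lid: Clear dome lid, loose on the cover board: outside 156 mm, inside 148 mm across the open bottom edge, 56 mm high; round black knob on top (27 to 30 mm across, 61 to 83 mm above the bottom edge), 160 g; origin at the centre of the bottom edge, z up. On the cooker it stands on the shoulder round the steel lip (4 mm play), origin 60 mm above the cooker's, clear of the eggs.
- salt_shaker: Salt shaker, 44 mm across, 90 mm high, on the worktop left of the cooker; leave alone. Origin at the underside.
- mug: White mug, 82 mm across, 94 mm high, at the right end of the cover board; leave alone. Origin at the underside.
- teaspoon: Steel teaspoon, 132 mm long, at the right end of the cover board; leave alone. Origin at its middle, underside.

How it is judged:
On the way, in this order (a step that is already met when the one before it is completed fails the run):
1. the first (leftmost) egg of the tray is pressed upright into the pricker's cup, the cup at least 8.5 mm down (horizontal distance between egg_a and pricker below 0.008 m and z of egg_a in the frame of pricker between 0.026 and 0.0338 m and angle between egg_a's own z axis and vertical below 0.2 rad), for 0.2 s.
2. the second egg of the tray is pressed upright into the pricker's cup, the cup at least 8.5 mm down (horizontal distance between egg_b and pricker below 0.008 m and z of egg_b in the frame of pricker between 0.026 and 0.0338 m and angle between egg_b's own z axis and vertical below 0.2 rad), for 0.2 s.
3. the third egg of the tray is pressed upright into the pricker's cup, the cup at least 8.5 mm down (horizontal distance between egg_c and pricker below 0.008 m and z of egg_c in the frame of pricker between 0.026 and 0.0338 m and angle between egg_c's own z axis and vertical below 0.2 rad), for 0.2 s.
4. the fourth egg of the tray is pressed upright into the pricker's cup, the cup at least 8.5 mm down (horizontal distance between egg_d and pricker below 0.008 m and z of egg_d in the frame of pricker between 0.026 and 0.0338 m and angle between egg_d's own z axis and vertical below 0.2 rad), for 0.2 s.
5. every egg stands upright in the cooker's rack and the lid is seated on the cooker (horizontal distance between each of egg_a, egg_b, egg_c, egg_d and rack below 0.052 m and z of egg_a in the frame of cooker between 0.045 and 0.054 m and angle between each of egg_a, egg_b, egg_c, egg_d's own z axis and vertical below 0.2 rad and z of egg_b in the frame of cooker between 0.045 and 0.054 m and z of egg_c in the frame of cooker between 0.045 and 0.054 m and z of egg_d in the frame of cooker between 0.045 and 0.054 m and horizontal distance between lid and rack below 0.008 m and z of lid in the frame of cooker between 0.056 and 0.064 m and angle between lid's own z axis and vertical below 0.05 rad), for 0.2 s.
6. the power key is pressed with at least 4 N, the lid being on (contact force between key_power and the fingers above 4 N and horizontal distance between lid and rack below 0.008 m and z of lid in the frame of cooker between 0.056 and 0.064 m and angle between lid's own z axis and vertical below 0.05 rad), for 0.3 s.
7. the hard-boiled key is pressed with at least 4 N, the lid being on (contact force between key_hard and the fingers above 4 N and horizontal distance between lid and rack below 0.008 m and z of lid in the frame of cooker between 0.056 and 0.064 m and angle between lid's own z axis and vertical below 0.05 rad), for 0.3 s.
At the end, for the whole second after the job is handed in: Every egg that was in the tray stands upright (within 0.2 rad) in a cup of the rack, its foot within 5 mm of the rack's floor; the lid stands level on the cooker's shoulder, centred within 8 mm; all at rest (all of step 5 and linear speed of each of egg_a, egg_b, egg_c, egg_d, lid below 0.03 m/s); the robot touches nothing.
It fails at once if the soft-boiled key is pressed (contact force between key_soft and the fingers above 1.5 N).
It fails at once if the salt shaker is disturbed (moved over 3 cm) (distance of salt_shaker from where it was at the start of the episode above 0.03 m).
It fails at once if the mug is disturbed (moved over 3 cm) (distance of mug from where it was at the start of the episode above 0.03 m).
It fails at once if the teaspoon is disturbed (moved over 3 cm) (distance of teaspoon from where it was at the start of the episode above 0.03 m).
Of egg_a, egg_b, egg_c, egg_d only 3 to 4 are there at a start; the rules pass over those that are not, and their reading is None.
At some moment in a run one of lid may be knocked a few centimetres aside while the robot is not near it.
It also fails if it takes over 208 s, if anything falls off the work surface, if the arm or the gripper's body presses on something with over 40 N, if the wrist force passes 120 N, or if a joint passes its speed limit or range.

ROBOT

A 6-joint arm with a two-finger parallel gripper is mounted at the origin on a cart in front of the work surface, level with it; the furniture and walls round the work are solid. World frame = base frame: x ahead of the robot, y to its left, z up, the work surface at z = 0. Lengths are in m, angles in rad, forces in N, time in s.
With the tool pointing down it reaches from about 0.35 to 0.85 m from the base axis. Payload 8.1 kg.
Tool frame: the origin (TCP) lies at the very end of the fingers, on their centre line; the grasp point (between the pads) lies 19 mm behind it; z points along the fingers, y is the direction in which the jaws open and shut (so a half turn about z gives the same grasp; the last joint's range is limited). The gripper opens to 93 mm and grips with 3 to 60 N. Pads are 15 mm wide; open, the fingers measure 128 mm over their backs; the gripper's body (75 mm by 188 mm) begins 65 mm behind the grasp point.
Start: joints at [-1.268, 0.13, 1.488, -0, 1.523, -0.085], TCP at [0.227, -0.555, 0.219] pointing down, gripper open.
Joint ranges: [-2.96, 2.96], [-0.89, 2.26], [0.02, 2.5], [-1.34, 4.48], [0, 2.73], [-2.66, 2.66]. Speed limits (rad/s): [2.39, 2.39, 2.79, 3.14, 3.14, 3.14].

INTERFACE

Orientations are given as a rotation vector (axis times angle).
In Python, from plant import * gives the robot as it stands.
- The arm moves only by the tool apply_moves, never from a script. Its argument "commands" is one flat list of numbers, 7 for each row, row after row: the shift along the world's x, y, z in cm, then the turn, a rotation vector about the world's x, y, z in rad, then the finger opening in cm, from 0 to 9.3. A call has 1 to 8 rows; each row shifts and turns the pose as measured when the row begins; what a row does not reach is not made up. A row lasts 1/8 s, in which the tool goes at most 62.5 mm and 10.7 degrees, less where a joint would pass 70% of its speed; a pose out of reach is approached as far as the arm can. A call with a gripper value outside its range is refused whole. The fingers move at their own pace and stop on an object; "squeeze" is the grip in N (left out, the last holds). Time passes only in rows, so rows that do not move let the fingers close. It gives the time, the measured TCP pose, the force and the opening at its end, in the units of the state.
- read_state(): the state, without advancing time (a new reading comes with each control period).
- read_camera(name): name is "scene" or "top" or "wrist"; returns (picture, depth): 400x640x3 uint8, blue, green, red; 400x640 float32, m along the optical axis (not along the pixel's ray), 0 where there is no reading.
- camera_model(name): a dict with "intrinsics" (3x3 intrinsics, pixels), "R" (3x3) and "t" (3): a world point X has camera coordinates R X + t. Camera axes: x right, y down, z forward; pixel columns grow to the right and rows downward; lengths in m; the calibration is good to about 2 mm. A picture is of the moment at which its call begins: read the wrist's pose just before it. camera_model takes no time and is no camera call; for the wrist camera it gives the pose at the moment of the call.
- close_job(): hands the job in, once; it reports no verdict.
Trained networks look in the newest picture that a camera, given by its name, has taken for a name from the list of things; names that differ only in an ending like _2 or _b are one class to them, and where a whole thing is asked for, a point or a joint stands for the part that bears it (a point fixed in the world has none). Each returns a list of dicts, best first, with "conf" (0 to 1); they miss things now and then, are a little off and sometimes report something else, mostly with a low value. They report only what shows in the picture. A call takes as long as a camera call.
- find_in(query, camera): "point" ([x, y, z] in m, in the coordinates of the camera as it stood for that picture, good to about 4 mm: the middle of the surface that is visible of it).
- cut_out(query, camera): "mask" (400x640 bool, what is visible of it).
- spot_point(query, camera): "point" ([x, y, z] in m, in the coordinates of the camera as it stood for that picture, good to about 4 mm: a listed point, or the origin of a listed thing).
The state is a dict: "t": time; "q": joint angles; "dq": joint speeds; "joint_torque": joint torques, N m; "tool_pos": TCP position; "orientation": TCP orientation; "force": force on the tool from outside, world axes, zero at the start; "wrist_torque": the same for the moment, N m; "opening": finger opening in m.
Only numpy, scipy, OpenCV 4.12 (cv2) and the standard library are available. Lean on these libraries where they do the work, as an engineer would, in place of code of your own. Each camera call takes 0.05 s, during which the arm holds its last target. There are 200 camera calls.

## Working session

There is one attempt and no reset: what is moved stays moved. The work goes in short steps, Python scripts to look and compute and a tool call to move; the robot and the scene stay as the last step left them, time stands still between calls to the robot, and variables do not carry over. Pictures are saved under pics/ and viewed, about 12 in all and at most 16, crops included, and the job is handed in when it is done.

Besides the shell and the picture viewer there is one more tool, called after "Call:" as name(argument=value, ...) on one line, values as JSON. apply_moves: Moves the arm, as the interface text tells. Its arguments: {"type":"object","properties":{"commands":{"type":"array"},"squeeze":{"type":"number"}},"required":["commands"]}

```bash
mkdir -p pics; ls; cat > h.py <<'E'
from plant import *
import numpy as np, cv2
from scipy.spatial.transform import Rotation as Ro
def w(p,c):
    m=camera_model(c); return np.array(m["R"]).T@(np.array(p)-np.array(m["t"]))
def cloud(c,d):
    m=camera_model(c);K=np.array(m["intrinsics"]);v,u=np.mgrid[0:400,0:640]
    P=np.stack([(u-K[0,2])/K[0,0]*d,(v-K[1,2])/K[1,1]*d,d],-1)
    return (P-np.array(m["t"]))@np.array(m["R"])
def px(X,c):
    m=camera_model(c);p=np.array(m["intrinsics"])@(np.array(m["R"])@np.array(X)+np.array(m["t"]));return p[:2]/p[2]
E
python3 - <<'E'
from h import *
np.set_printoptions(precision=4,suppress=True)
print(read_state())
for c in("scene","top"):
    im,d=read_camera(c);cv2.imwrite(f"pics/{c}0.png",im);np.save(f"{c}0.npy",d)
    m=camera_model(c);print(c,-np.array(m["R"]).T@np.array(m["t"]),m["R"][2])
    for q in("egg_a","pricker","cooker","rack","well0","key_power","key_soft","key_hard","lid","egg_tray","salt_shaker","mug"):
        for r in spot_point(q,c)[:5]:print(q,round(r["conf"],2),w(r["point"],c))
E
```

```text
pics
{'t': 0.0, 'q': array([-1.2684,  0.1312,  1.4893,  0.    ,  1.523 , -0.0854]), 'dq': array([-0.0002,  0.0001, -0.    ,  0.0002, -0.0007,  0.001 ]), 'joint_torque': array([ -0.0004, -55.9834, -49.1774,   0.0768,   0.0349,  -0.0001]), 'tool_pos': array([ 0.2267, -0.5549,  0.2176]), 'orientation': array([-3.0809, -0.6049,  0.0003]), 'force': array([-0.5363, -1.076 ,  0.2691]), 'wrist_torque': array([-0.0026,  0.0346,  0.0081]), 'opening': 0.09336170075221445}
scene [-0.4086  0.9272  1.0268] [ 0.606  -0.5399 -0.5841]
egg_a 0.7 [0.6114 0.1276 0.0686]
egg_a 0.62 [0.6051 0.0706 0.0672]
egg_a 0.47 [0.5975 0.0127 0.0672]
pricker 0.81 [ 0.4403 -0.0316  0.0533]
rack 0.89 [0.4909 0.386  0.0456]
well0 0.93 [0.5218 0.3979 0.0487]
well0 0.89 [0.4434 0.3719 0.0446]
well0 0.79 [0.4981 0.3418 0.0477]
well0 0.74 [0.4737 0.4195 0.0486]
key_power 0.45 [0.4027 0.3058 0.0475]
key_soft 0.37 [0.4335 0.2869 0.0543]
key_hard 0.38 [0.4756 0.273  0.0517]
lid 0.91 [ 0.5105 -0.2005  0.0536]
lid 0.53 [0.4978 0.3426 0.0458]
egg_tray 0.9 [0.6033 0.0394 0.0544]
egg_tray 0.52 [0.4021 0.3094 0.0458]
salt_shaker 0.7
[... 419 characters left out ...]
4223 0.049 ]
rack 0.75 [0.4705 0.2732 0.05  ]
rack 0.65 [0.483  0.3815 0.05  ]
well0 0.97 [0.4463 0.3695 0.0427]
well0 0.65 [0.4943 0.3438 0.049 ]
well0 0.63 [0.4731 0.4246 0.0498]
well0 0.56 [0.5217 0.3932 0.044 ]
key_power 0.37 [0.4039 0.3094 0.0536]
key_soft 0.4 [0.435  0.2891 0.0503]
key_soft 0.38 [ 0.4846 -0.4112  0.0573]
key_hard 0.57 [ 0.4816 -0.4121  0.0548]
key_hard 0.43 [0.468  0.2736 0.049 ]
key_hard 0.32 [0.6017 0.0685 0.0687]
lid 0.78 [ 0.5082 -0.2028  0.0589]
lid 0.37 [0.4686 0.4234 0.0465]
egg_tray 0.85 [0.5991 0.0397 0.054 ]
egg_tray 0.3 [0.445  0.369  0.0453]
salt_shaker 0.72 [ 0.5912  0.5245 -0.0014]
salt_shaker 0.23 [0.5982 0.0091 0.0701]
mug 0.67 [ 0.6794 -0.4135  0.0617]
```

View pics/top0.png

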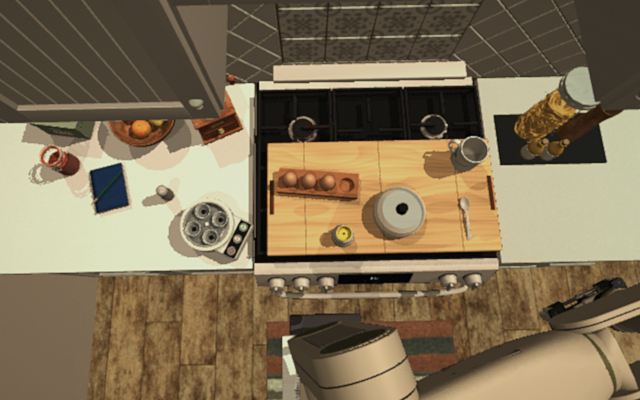

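View pics/scene0.png

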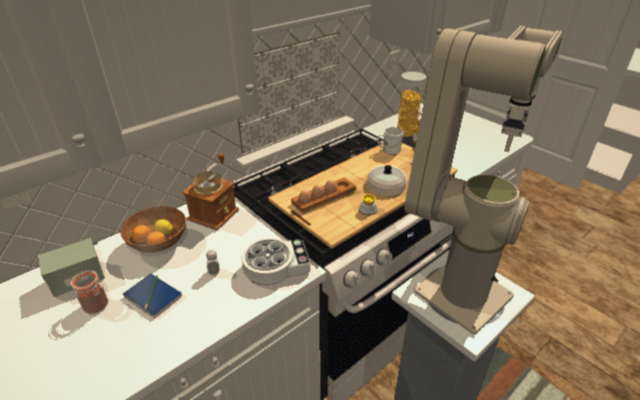

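```bash
python3 - <<'E'
from h import *
np.set_printoptions(precision=4,suppress=True)
from scipy.optimize import least_squares
for c in("scene","top"):
    d=np.load(f"{c}0.npy");P=cloud(c,d)
    # generic sphere/circle fits
    def near(x,y,r,z0,z1):
        m=(np.hypot(P[...,0]-x,P[...,1]-y)<r)&(P[...,2]>z0)&(P[...,2]<z1);return P[m]
    # eggs: fit by axisym profile approx ellipsoid (r .0223) centre
    for x,y in((.608,.128),(.604,.071),(.598,.010),(.596,-.045)):
        Q=near(x,y,.027,.087,.14)
        if len(Q)<40: print(c,"egg none",x,y,len(Q));continue
        f=lambda p:np.where(Q[:,2]>p[2],np.sqrt(((Q[:,0]-p[0])**2+(Q[:,1]-p[1])**2)/.0223**2+((Q[:,2]-p[2])/.0325)**2),np.sqrt(((Q[:,0]-p[0])**2+(Q[:,1]-p[1])**2)/.0223**2+((Q[:,2]-p[2])/.024)**2))-1
        s=least_squares(f,[x,y,.093],loss="soft_l1",f_scale=.05);print(c,"egg",s.x,len(Q),"top",np.percentile(Q[:,2],99))
    def rim(x,y,z0,z1,r0,r1,R):
        m=(P[...,2]>z0)&(P[...,2]<z1);Q=P[m];h=np.hypot(Q[:,0]-x,Q[:,1]-y);Q=Q[(h>r0)&(h<r1)]
        s=least_squares(lambda p:np.hypot(Q[:,0]-p[0],Q[:,1]-p[1])-p[2],[x,y,R],loss="soft_l1",f_scale=.002);print(c,R,s.x,len(Q),np.median(Q[:,2]))
    rim(.437,-.032,.057+.049,.057+.06,.0,.03,.022)   # pricker cup rim
    rim(.481,.383,.0625,.07,.055,.078,.069)  # lip
    rim(.508,-.202,.057+.061,.057+.088,0,.025,.012)
    print("board z",np.median(near(.5,-.33,.03,.03,.09)[:,2]),"top of shoulder",np.median(near(.481,.383,.08,.055,.0625)[:,2]))
E
```

```text
scene egg [0.6105 0.1277 0.0904] 120 top 0.12358119652743725
scene egg [0.6043 0.0703 0.0905] 119 top 0.12308986886466955
scene egg [0.5989 0.0124 0.0907] 109 top 0.12394109703543024
scene egg none 0.596 -0.045 0
scene 0.022 [ 0.4384 -0.0284  0.0213] 29 0.10736756289034625
scene 0.069 [0.4831 0.3853 0.0675] 71 0.06397413965019597
scene 0.012 [ 0.5058 -0.1974  0.0115] 53 0.13446826337915263
board z 0.055074246761716995 top of shoulder 0.058928325976930554
top egg [0.6105 0.1277 0.0929] 172 top 0.12639427712780604
top egg [0.6047 0.0701 0.093 ] 171 top 0.12785726532499772
top egg [0.5984 0.0124 0.0929] 167 top 0.12755335004924329
top egg none 0.596 -0.045 5
top 0.022 [ 0.4399 -0.0299  0.0212] 57 0.10983902296503241
top 0.069 [0.4836 0.3837 0.068 ] 222 0.06416639872241449
top 0.012 [ 0.5052 -0.1991  0.011 ] 102 0.13912277654880598
board z 0.0573830327966216 top of shoulder 0.05958822438989273
```

Three eggs are in the tray (px 290–330, 180); the right-hand place is empty (345, 185). The pricker is at (343, 235), the lid at (400, 212) and the cooker at (210, 225), with its keys facing right-front. Both cameras agree on the poses, so I'm moving towards egg_a.

Call:
apply_moves(commands=[2.4,4.3,0.5,0,0,0.067,9.0,2.4,4.3,0.5,0,0,0.067,9.0,2.4,4.3,0.5,0,0,0.067,9.0,2.4,4.3,0,0,0,0.067,9.0,2.4,4.3,0,0,0,0.067,9.0,2.4,4.3,0,0,0,0.067,9.0,2.4,4.3,0,0,0,0.067,9.0,2.4,4.3,0,0,0,0.067,9.0], squeeze=25)

```text
t: 2.3
tool_pos: [0.4215, -0.2034, 0.2343]
orientation: [2.803, 1.413, 0.003]
force: [0.3, -0.0, 0.3]
opening: 0.0901
```

Call:
apply_moves(commands=[2.4,4.1,-0.5,0,0,0.067,9.0,2.4,4.1,-0.5,0,0,0.067,9.0,2.4,4.1,-0.5,0,0,0.067,9.0,2.4,4.1,-0.5,0,0,0.067,9.0,2.4,4.1,-0.5,0,0,0.067,9.0,2.4,4.1,-0.5,0,0,0.067,9.0,2.4,4.1,-0.5,0,0,0.067,9.0,2.0,4.1,-0.5,0,0,0.064,9.0])

```text
t: 3.3
tool_pos: [0.6157, 0.1368, 0.1955]
orientation: [2.309, 2.121, 0.011]
force: [0.1, -0.8, 0.3]
opening: 0.0896
```

```bash
cat >> h.py <<'E'
np.set_printoptions(precision=4,suppress=True)
def st():
    s=read_state();a=Ro.from_rotvec(s["orientation"]).as_matrix()
    print("t",round(s["t"],2),"tcp",s["tool_pos"],"jaw",round(np.degrees(np.arctan2(a[1,1],a[0,1])),1),"tilt xy",a[:2,2],"q",s["q"],"F",s["force"],"op",s["opening"]);return s
E
python3 - <<'E'
from h import *
st();im,d=read_camera("wrist");cv2.imwrite("pics/w1.png",im)
for q in("egg_a",):
    for r in spot_point(q,"wrist"):print(q,round(r["conf"],2),w(r["point"],"wrist"))
P=cloud("wrist",d);from scipy.optimize import least_squares
for x,y in((.6105,.1277),(.6045,.0702),(.5987,.0124)):
    Q=P[(np.hypot(P[...,0]-x,P[...,1]-y)<.027)&(P[...,2]>.09)&(P[...,2]<.14)]
    if len(Q)<50: print("few",len(Q));continue
    f=lambda p:np.sqrt(((Q[:,0]-p[0])**2+(Q[:,1]-p[1])**2)/.0223**2+((Q[:,2]-p[2])/np.where(Q[:,2]>p[2],.0325,.024))**2)-1
    print(least_squares(f,[x,y,.093],loss="soft_l1",f_scale=.05).x,len(Q))
E
```

```text
t 3.3 tcp [0.6157 0.1368 0.1955] jaw -4.9 tilt xy [ 0.0096 -0.0001] q [ 0.1382  0.214   1.4372 -0.0014  1.4809  0.223 ] F [ 0.0746 -0.7671  0.2684] op 0.08964015925855279
egg_a 0.81 [0.6049 0.0706 0.0662]
egg_a 0.74 [0.6089 0.1273 0.0657]
[0.6083 0.1285 0.0913] 1676
[0.6025 0.0707 0.0912] 1569
[0.5967 0.0133 0.0911] 579
```

Call:
apply_moves(commands=[-0.6,-0.9,-2.5,0,0.008,-0.019,9.0,0,0,-3,0,0,0,9.0,0,0,-2.5,0,0,0,9.0,0,0,-1.5,0,0,0,9.0,0,0,0,0,0,0,9.0])

```text
t: 4.03
tool_pos: [0.6092, 0.1289, 0.0977]
orientation: [2.331, 2.105, 0.001]
force: [-0.9, -0.3, -0.4]
opening: 0.0902
```

```bash
python3 -c "
from h import *
st()"
```

```text
t 4.03 tcp [0.6092 0.1289 0.0977] jaw -5.8 tilt xy [0.0011 0.0001] q [ 0.1263  0.2738  1.5502 -0.0001  1.3164  0.2283] F [-0.8974 -0.3109 -0.4146] op 0.09017928188261078
```

Call:
apply_moves(commands=[0,-0.1,-0.8,0,0,0,9.0,0,0,-0.4,0,0,0,9.0,0,0,0,0,0,0,5.5,0,0,0,0,0,0,4.5,0,0,0,0,0,0,3.5,0,0,0,0,0,0,3.5,0,0,0,0,0,0,3.5], squeeze=20)

```text
t: 4.9
tool_pos: [0.6117, 0.128, 0.0892]
orientation: [2.329, 2.102, 0.009]
force: [-1.3, -0.5, -0.5]
opening: 0.0448
```

Call:
apply_moves(commands=[0,0,0,0,0,0,5.5,0,0,-0.3,0,0.008,0,5.5,0,0,-0.3,0,0,0,5.5,0,0,0,0,0,0,4.5,0,0,0,0,0,0,3.5,0,0,0,0,0,0,3.5,0,0,0,0,0,0,3.5], squeeze=25)

```text
t: 5.78
tool_pos: [0.6125, 0.128, 0.0834]
orientation: [-2.332, -2.105, -0.001]
force: [-0.2, 0.6, 2.2]
opening: 0.0434
```

```bash
python3 -c "
from h import *
st()"
```

```text
t 5.78 tcp [0.6125 0.128  0.0834] jaw -5.9 tilt xy [0.     0.0009] q [0.1236 0.2967 1.5504 0.0009 1.2943 0.2256] F [-0.192   0.5784  2.1523] op 0.04336995527800262
```

Call:
apply_moves(commands=[0,0,2,0,0,0,3.5,0,0,3,0,0,0,3.5,0,0,3,0,0,0,3.5,-4,-3.5,0.5,0,0,0,3.5,-4,-3.5,0,0,0,0,3.5,-4,-3.5,0,0,0,0,3.5,-3.5,-3.2,0,0,0,0,3.5,-1,-1,0,0,0,0,3.5])

```text
t: 6.78
tool_pos: [0.4437, -0.0217, 0.1789]
orientation: [2.327, 2.105, 0.006]
force: [1.1, -0.7, -0.5]
opening: 0.0432
```

```bash
python3 - <<'E'
from h import *
st();im,d=read_camera("wrist");cv2.imwrite("pics/w2.png",im)
for q in("pricker","pricker_cup"):
    for r in spot_point(q,"wrist"):print(q,round(r["conf"],2),w(r["point"],"wrist"))
E
```

```text
t 6.78 tcp [ 0.4437 -0.0217  0.1789] jaw -5.7 tilt xy [ 0.0054 -0.0004] q [-0.1648 -0.2897  1.9586  0.0005  1.4674 -0.0651] F [ 1.0771 -0.6563 -0.5201] op 0.04322481496565236
pricker 0.56 [0.5975 0.0095 0.0703]Traceback (most recent call last):
  File "<stdin>", line 4, in <module>
ValueError: it knows: cooker, egg, egg_tray, key_hard, key_power, key_soft, lid, mug, pricker, rack, salt_shaker, teaspoon, well
```

View pics/w2.png

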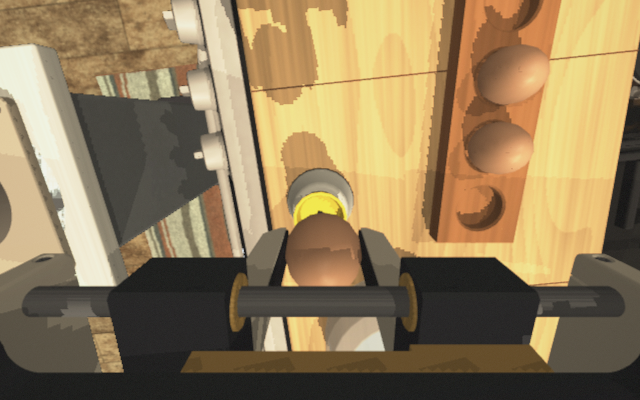

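Egg_a hangs upright between the fingers (323, 255), with the pricker visible just ahead of it (320, 205). I'll check the x offset from the wrist depth.

```bash
python3 - <<'E'
from h import *
from scipy.optimize import least_squares
st();im,d=read_camera("wrist");P=cloud("wrist",d)
hsv=cv2.cvtColor(im,cv2.COLOR_BGR2HSV)
m=(hsv[...,0]>24)&(hsv[...,0]<36)&(hsv[...,1]>190);m[:, :285]=0;m[:,360:]=0
Q=P[m];print(len(Q),Q.min(0),Q.max(0),np.median(Q,0))
h=np.hypot(P[...,0]-.4395,P[...,1]+.0295);B=P[(h<.045)&(P[...,2]>.063)&(P[...,2]<.095)]
print(len(B),B.min(0),B.max(0))
r=np.hypot
s=least_squares(lambda p:r(B[:,0]-p[0],B[:,1]-p[1])-p[2],[.44,-.03,.034],loss="soft_l1",f_scale=.002);print("base",s.x)
Q=Q[Q[:,2]>.106]
s=least_squares(lambda p:r(Q[:,0]-p[0],Q[:,1]-p[1])-.022,[.44,-.03],loss="soft_l1",f_scale=.002);print("cup",s.x,len(Q))
E
```

```text
t 6.88 tcp [ 0.445  -0.0212  0.179 ] jaw -5.7 tilt xy [ 0.0062 -0.0002] q [-0.1635 -0.2871  1.9562  0.0008  1.4663 -0.0637] F [ 0.8853  1.0143 -0.8015] op 0.04315209250599345Traceback (most recent call last):
  File "<stdin>", line 6, in <module>
    return umr_minimum(a, axis, None, out, keepdims, initial, where)
ValueError: zero-size array to reduction operation minimum which has no identity
```

```bash
python3 - <<'E'
from h import *
from scipy.optimize import least_squares
r=np.hypot
im,d=read_camera("wrist");P=cloud("wrist",d)
v,u=np.mgrid[0:400,0:640]
h=r(P[...,0]-.4395,P[...,1]+.0295);ok=(h<.045)&(v<222)
B=P[ok&(P[...,2]>.063)&(P[...,2]<.095)]
print(len(B),B.min(0),B.max(0))
s=least_squares(lambda p:r(B[:,0]-p[0],B[:,1]-p[1])-p[2],[.44,-.03,.034],loss="soft_l1",f_scale=.002);print("base",s.x)
Q=P[ok&(P[...,2]>.104)&(P[...,2]<.116)];print(len(Q),Q.min(0),Q.max(0))
s=least_squares(lambda p:r(Q[:,0]-p[0],Q[:,1]-p[1])-.022,[.44,-.03],loss="soft_l1",f_scale=.002);print("cup",s.x,len(Q))
E
```

```text
1551 [ 0.4056 -0.0512  0.063 ] [0.4719 0.0022 0.0913]
base [ 0.4385 -0.0336  0.0292]
311 [ 0.4159 -0.0332  0.1042] [ 0.4615 -0.0082  0.111 ]
cup [ 0.439  -0.0319] 311
```

Call:
apply_moves(commands=[-0.45,-0.9,-1.5,0,0.005,0,3.5,0,0,-2.5,0,0,0,3.5,0,0,-1.0,0,0,0,3.5,0,0,0,0,0,0,3.5])

```text
t: 7.48
tool_pos: [0.4419, -0.028, 0.1248]
orientation: [-2.322, -2.112, 0.002]
force: [-0.6, -0.3, -0.2]
opening: 0.0429
```

```bash
python3 -c "
from h import *
st()"
```

```text
t 7.47 tcp [ 0.4419 -0.028   0.1248] jaw -5.4 tilt xy [-0.0027  0.0011] q [-0.1798 -0.2407  2.0191  0.0006  1.366  -0.0854] F [-0.5789 -0.3384 -0.1686] op 0.042861633877791704
```

Call:
apply_moves(commands=[-0.1,-0.25,-0.6,0,-0.002,0,3.5,0,0,-0.6,0,0,0,3.5,0,0,-0.5,0,0,0,3.5,0,0,-0.5,0,0,0,3.5], squeeze=35)

```text
t: 7.98
tool_pos: [0.4421, -0.0308, 0.1039]
orientation: [2.323, 2.114, 0.003]
force: [-12.0, 1.9, 41.1]
opening: 0.0429
```

Call:
apply_moves(commands=[-0.15,0,0.1,0,0,0,3.5,0,0,0,0,0,0,3.5,0,0,0,0,0,0,3.5,0,0,0,0,0,0,3.5])

```text
t: 8.48
tool_pos: [0.4423, -0.0309, 0.1068]
orientation: [2.321, 2.112, 0.007]
force: [-2.3, 0.6, 4.4]
opening: 0.0426
```

```bash
python3 - <<'E'
from h import *
from scipy.optimize import least_squares
st();im,d=read_camera("wrist");P=cloud("wrist",d);cv2.imwrite("pics/w3.png",im[120:,150:490])
Q=P[(np.hypot(P[...,0]-.44,P[...,1]+.03)<.03)&(P[...,2]>.116)&(P[...,2]<.16)]
if len(Q): print(len(Q),Q.max(0),Q.min(0))
E
```

```text
t 8.47 tcp [ 0.4423 -0.0309  0.1068] jaw -5.4 tilt xy [0.0058 0.0003] q [-0.1866 -0.2295  2.044   0.0014  1.3215 -0.093 ] F [-2.2796  0.6272  4.3768] op 0.04259793924922159
6390 [ 0.4697 -0.0108  0.16  ] [ 0.4116 -0.0454  0.116 ]
```

View pics/w3.png

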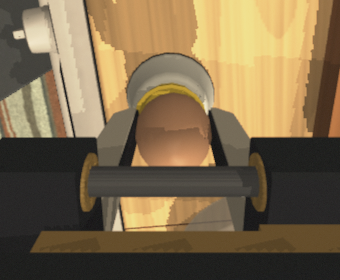

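Call:
apply_moves(commands=[-0.1,0,-0.3,0,0.004,0,3.5,0,0,-0.25,0,0,0,3.5,0,0,-0.15,0,0,0,3.5], squeeze=45)

```text
t: 8.9
tool_pos: [0.4425, -0.031, 0.104]
orientation: [2.321, 2.113, 0.004]
force: [-11.4, 1.7, 18.5]
opening: 0.0428
```

Call:
apply_moves(commands=[-0.2,0,-0.1,0,0,0,3.5,-0.1,0,-0.1,0,0,0,3.5,0,0,-0.1,0,0,0,3.5,0,0,-0.1,0,0,0,3.5])

```text
t: 9.4
tool_pos: [0.4423, -0.031, 0.104]
orientation: [2.318, 2.11, 0.011]
force: [-8.6, 1.4, 15.8]
opening: 0.0426
```

Call:
apply_moves(commands=[0,0,3,0,0,0,3.5,0,0,3,0,0,0,3.5,0.3,5.5,0.5,0,0,0.06,3.5,0.4,5.5,0,0,0,0.06,3.5,0.4,5.5,0,0,0,0.06,3.5,0.4,5.5,0,0,0,0.06,3.5,0.4,5.5,0,0,0,0.06,3.5,0.4,5.5,0,0,0,0.06,3.5], squeeze=30)

```text
t: 10.4
tool_pos: [0.4673, 0.3051, 0.1687]
orientation: [1.898, 2.49, 0.02]
force: [2.3, -0.2, 0.1]
opening: 0.0432
```

Checking the pricker and rack before placing.

```bash
python3 - <<'E'
from h import *
from scipy.optimize import least_squares
st();im,d=read_camera("wrist");P=cloud("wrist",d);cv2.imwrite("pics/w4.png",im)
r=np.hypot
for c in ("wrist","top"):
    if c=="top": im,d=read_camera("top");P=cloud("top",d);cv2.imwrite("pics/t4.png",im)
    h=r(P[...,0]-.484,P[...,1]-.384);Q=P[(h>.06)&(h<.078)&(P[...,2]>.0628)&(P[...,2]<.07)]
    s=least_squares(lambda p:r(Q[:,0]-p[0],Q[:,1]-p[1])-.0685,[.484,.384],loss="soft_l1",f_scale=.002);print("lip",s.x,len(Q))
    for q in("well","key_power","key_hard","key_soft"):
        for e in spot_point(q,c)[:4]:print(c,q,round(e["conf"],2),w(e["point"],c))
E
```

```text
t 10.4 tcp [0.4673 0.3051 0.1687] jaw 15.4 tilt xy [0.0162 0.0041] q [ 0.4893  0.0299  1.686  -0.004   1.4096  0.2217] F [ 2.2549 -0.1543  0.1321] op 0.04316582974020302
lip [0.4817 0.3883] 2319
wrist well 0.94 [0.524  0.3978 0.0492]
wrist well 0.71 [0.4428 0.3717 0.0496]
wrist well 0.7 [0.4929 0.3443 0.0515]
wrist well 0.57 [0.4695 0.4261 0.0481]
wrist key_power 0.95 [0.4026 0.3106 0.0533]
wrist key_soft 0.73 [0.4375 0.2865 0.0509]
lip [0.4847 0.3834] 70
top well 0.96 [0.4687 0.4253 0.0474]
top well 0.81 [0.5179 0.395  0.0489]
top well 0.6 [0.4456 0.3682 0.0466]
top key_power 0.57 [0.4029 0.3091 0.0515]
top key_hard 0.59 [0.4723 0.2713 0.0495]
```

View pics/w4.png

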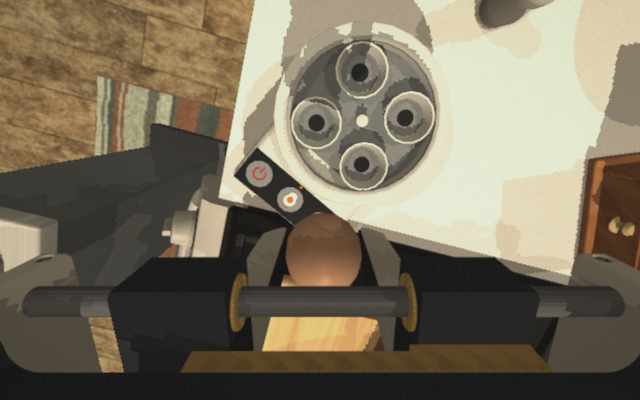

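The wrist view shows all four rack cups free: W3 (362, 72), W0 (405, 118), W1 (316, 122), W2 (362, 164). Power and soft keys are at (258, 173) and (290, 200), and egg_a is still upright in the grip.

Call:
apply_moves(commands=[0.2,4,0,-0.004,0.01,0.03,3.5,0.2,4,0,0,0,0.015,3.5,0.1,3.2,-1,0,0,0,3.5,0,0.5,-2,0,0,0,3.5,0,0,-2,0,0,0,3.5,0,0,0,0,0,0,3.5])

```text
t: 11.65
tool_pos: [0.4749, 0.416, 0.1178]
orientation: [1.859, 2.525, 0.007]
force: [-0.3, -0.5, -0.6]
opening: 0.0429
```

```bash
python3 -c "
from h import *
st()"
```

```text
t 11.65 tcp [0.4749 0.416  0.1178] jaw 17.3 tilt xy [0.0075 0.    ] q [ 0.6409  0.2732  1.5125 -0.0046  1.3498  0.3404] F [-0.2584 -0.5264 -0.5605] op 0.04288762366103398
```

Call:
apply_moves(commands=[-0.25,0.9,0,0,0.007,0.01,3.5,0,0,-2,0,0,0,3.5,0,0,-1.8,0,0,0,3.5,0,0,0,0,0,0,3.5])

```text
t: 12.15
tool_pos: [0.4729, 0.424, 0.078]
orientation: [1.851, 2.538, 0.001]
force: [-0.4, 0.5, -1.3]
opening: 0.0428
```

```bash
python3 -c "
from h import *
st()"
```

```text
t 12.15 tcp [0.4729 0.424  0.078 ] jaw 17.8 tilt xy [0.0007 0.0003] q [ 0.6504  0.3256  1.5256 -0.0002  1.2897  0.3402] F [-0.432   0.5471 -1.3197] op 0.04275060181563471
```

Call:
apply_moves(commands=[-0.1,0.1,-0.6,0,0,0,3.5,0,0,-0.4,0,0,0,3.5,0,0,-0.1,0,0,0,3.5])

```text
t: 12.52
tool_pos: [0.4722, 0.4253, 0.0668]
orientation: [1.851, 2.537, 0.002]
force: [-0.5, -0.3, -0.7]
opening: 0.0428
```

Call:
apply_moves(commands=[0,0,-0.2,0,0,0,3.5,0,0,-0.1,0,0,0,3.5])

```text
t: 12.78
tool_pos: [0.4725, 0.4256, 0.0643]
orientation: [1.851, 2.537, 0.004]
force: [0.4, 0.6, -1.0]
opening: 0.043
```

Call:
apply_moves(commands=[0,0,0,0,0,0,5.0,0,0,0,0,0,0,5.6,0,0,0.2,0,0,0,5.8,0,0,2,0,0,0,5.8,0,0,3,0,0,0,6.0,0,0,4,0,0,0,7,0,-3,3,0,0,0,9,0,-4,1,0,0,0,9])

```text
t: 13.78
tool_pos: [0.4724, 0.3564, 0.2069]
orientation: [1.846, 2.539, 0.011]
force: [0.2, -0.7, 1.0]
opening: 0.0856
```

```bash
python3 - <<'E'
from h import *
st();im,d=read_camera("wrist");cv2.imwrite("pics/w5.png",im);P=cloud("wrist",d)
for e in spot_point("egg_a","wrist")[:4]:print(round(e["conf"],2),w(e["point"],"wrist"))
Q=P[(np.hypot(P[...,0]-.4715,P[...,1]-.425)<.02)&(P[...,2]>.08)];print(len(Q),np.percentile(Q[:,2],99.5),np.median(Q[Q[:,2]>.1],0) if len(Q) else 0)
E
```

```text
t 13.78 tcp [0.4724 0.3564 0.2069] jaw 18.0 tilt xy [0.0061 0.0041] q [0.5595 0.1063 1.5356 0.0002 1.4924 0.2459] F [ 0.2387 -0.6925  1.0301] op 0.0855871451681805
0.76 [0.4717 0.4185 0.0438]
1216 0.10725483651640824 [0.4711 0.4189 0.1034]
```

View pics/w5.png

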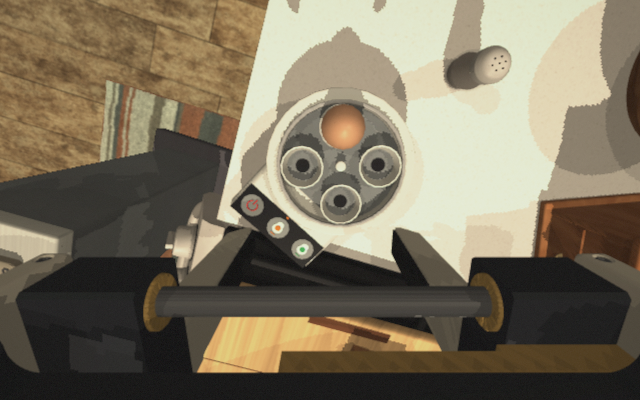

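Egg_a stands in W3 (343, 127), its top at z ≈ 0.107, as expected. Next is egg_b.

Call:
apply_moves(commands=[2.2,-4.8,0,-0.004,0.006,-0.07,9,2.2,-4.8,0,0,0,-0.07,9,2.2,-4.8,0,0,0,-0.07,9,2.2,-4.8,0,0,0,-0.07,9,2.2,-4.8,-1.5,0,0,-0.07,9,2.1,-4.4,-2,0,0,-0.07,9,0,0,-2,0,0,0,9,0,0,0,0,0,0,9])

```text
t: 14.88
tool_pos: [0.6089, 0.0654, 0.16]
orientation: [2.347, 2.079, 0.016]
force: [-0.1, -0.7, -0.0]
opening: 0.0901
```

```bash
python3 -c "
from h import *
st()"
```

```text
t 14.88 tcp [0.6089 0.0654 0.16  ] jaw -6.9 tilt xy [0.0116 0.0022] q [0.0221 0.1848 1.5358 0.002  1.4093 0.1428] F [-0.0953 -0.7499 -0.0314] op 0.09010893401362521
```

Call:
apply_moves(commands=[-0.2,0.5,-2,-0.002,0.011,0.015,9,0,0,-2.5,0,0,0,9,0,0,-1.5,0,0,0,9,0,0,0,0,0,0,9])

```text
t: 15.38
tool_pos: [0.6062, 0.0763, 0.099]
orientation: [-2.326, -2.111, -0.003]
force: [-1.4, 0.6, -0.4]
opening: 0.0901
```

```bash
python3 -c "
from h import *
st()"
```

```text
t 15.38 tcp [0.6062 0.0763 0.099 ] jaw -5.5 tilt xy [0.0014 0.0013] q [0.0406 0.2425 1.5848 0.0013 1.3129 0.137 ] F [-1.3517  0.5753 -0.3703] op 0.09014464257962045
```

Call:
apply_moves(commands=[0.05,-0.6,-0.6,0,0,0,9,0,0,-0.5,0,0,0,9,0,0,-0.2,0,0,0,8,0,0,0,0,0,0,5.5], squeeze=25)

```text
t: 15.88
tool_pos: [0.6082, 0.0703, 0.0875]
orientation: [2.324, 2.111, 0.007]
force: [0.2, -0.0, 0.0]
opening: 0.0744
```

Call:
apply_moves(commands=[-0.1,0,-0.2,0,0.007,0,5.5,0,0,-0.15,0,0,0,5.5,0,0,0,0,0,0,4,0,0,0,0,0,0,3.5,0,0,0,0,0,0,3.5,0,0,0,0,0,0,3.5], squeeze=30)

```text
t: 16.62
tool_pos: [0.6073, 0.0703, 0.0845]
orientation: [-2.324, -2.11, 0.001]
force: [0.4, 0.1, -0.0]
opening: 0.043
```

Call:
apply_moves(commands=[0,0,2,0,0,0,3.5,0,0,3,0,0,0,3.5,0,0,2,0,0,0,3.5,-4,-2.4,0,0,0,0,3.5,-4,-2.4,0,0,0,0,3.5,-4,-2.4,0,0,0,0,3.5,-3.5,-2.1,0,0,0,0,3.5,-0.8,-0.6,0,0,0,0,3.5])

```text
t: 17.62
tool_pos: [0.4439, -0.0309, 0.1677]
orientation: [2.319, 2.109, 0.012]
force: [0.6, 0.5, -0.5]
opening: 0.0427
```

```bash
python3 -c "
from h import *
st()"
```

```text
t 17.62 tcp [ 0.4439 -0.0309  0.1677] jaw -5.4 tilt xy [ 0.0102 -0.0003] q [-0.1861 -0.2856  1.9758  0.0016  1.4413 -0.0918] F [ 0.5518  0.514  -0.4735] op 0.042661004004355386
```

Call:
apply_moves(commands=[-0.3,0,-1.5,0,0.01,0,3.5,0,0,-2,0,0,0,3.5,0,0,-0.8,0,0,0,3.5,0,0,0,0,0,0,3.5])

```text
t: 18.12
tool_pos: [0.4433, -0.03, 0.1244]
orientation: [2.323, 2.113, 0.003]
force: [0.4, -0.1, -0.7]
opening: 0.0426
```

```bash
python3 -c "
from h import *
st()"
```

```text
t 18.12 tcp [ 0.4433 -0.03    0.1244] jaw -5.4 tilt xy [ 0.0029 -0.0001] q [-0.1834 -0.242   2.0209  0.0005  1.3598 -0.0889] F [ 0.413  -0.1041 -0.7497] op 0.042576762895982154
```

Call:
apply_moves(commands=[-0.3,0,-0.5,0,0.003,0,3.5,0,0,-0.5,0,0,0,3.5,0,0,-0.4,0,0,0,3.5,0,0,-0.3,0,0,0,3.5], squeeze=45)

```text
t: 18.62
tool_pos: [0.4413, -0.0297, 0.108]
orientation: [2.323, 2.114, 0.001]
force: [-3.7, 0.3, 4.4]
opening: 0.0424
```

Call:
apply_moves(commands=[-0.1,0,-0.25,0,0,0,3.5,0,0,-0.2,0,0,0,3.5,0,0,-0.15,0,0,0,3.5,0,0,-0.15,0,0,0,3.5])

```text
t: 19.12
tool_pos: [0.4413, -0.0299, 0.1052]
orientation: [2.321, 2.113, 0.003]
force: [-9.8, 1.3, 17.1]
opening: 0.0424
```

Call:
apply_moves(commands=[0,0,-0.15,0,0,0,3.5,0,0,-0.15,0,0,0,3.5,0,0,-0.15,0,0,0,3.5])

```text
t: 19.5
tool_pos: [0.4413, -0.0298, 0.1052]
orientation: [2.321, 2.113, 0.003]
force: [-9.6, 1.4, 18.8]
opening: 0.0427
```

```bash
python3 - <<'E'
from h import *
st();im,d=read_camera("scene");cv2.imwrite("pics/s6.png",cv2.resize(im[130:250,300:440],None,fx=5,fy=5,interpolation=3));P=cloud("scene",d)
m=(np.hypot(P[...,0]-.44,P[...,1]+.03)<.03)&(P[...,2]>.09);print(m.sum(),P[m][:,2].max() if m.sum() else 0)
E
```

```text
t 19.5 tcp [ 0.4413 -0.0298  0.1052] jaw -5.4 tilt xy [ 0.0033 -0.0007] q [-0.1834 -0.2281  2.0459 -0.0001  1.3204 -0.0897] F [-9.5887  1.4459 18.8176] op 0.04271451719593324
433 0.5289962494240421
```

View pics/s6.png

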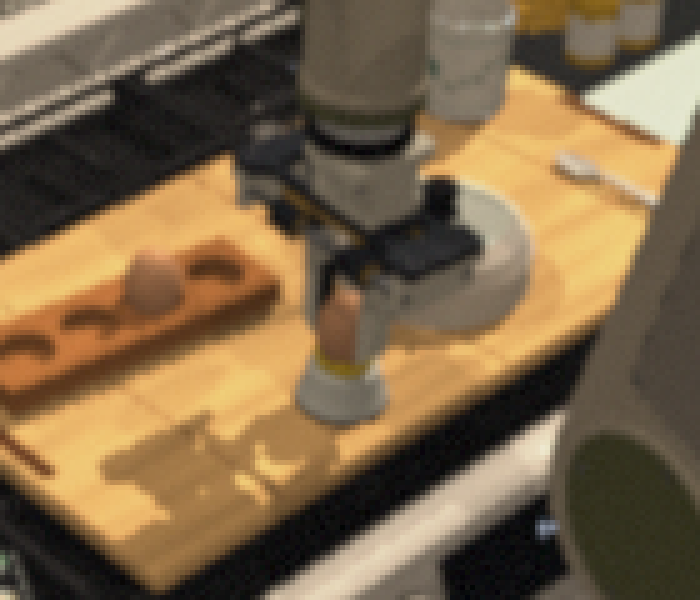

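Call:
apply_moves(commands=[0,0,3,0,0,0,3.5,0,0,3,0,0,0,3.5,0.9,5.5,0.3,0,0,0.067,3.5,0.9,5.7,0,0,0,0.067,3.5,0.9,5.7,0,0,0,0.067,3.5,0.9,5.7,0,0,0,0.067,3.5,0.9,5.7,0,0,0,0.067,3.5,0.9,5.7,0,0,0,0.067,3.5], squeeze=30)

```text
t: 20.55
tool_pos: [0.4975, 0.3163, 0.1702]
orientation: [1.847, 2.532, 0.013]
force: [0.9, -0.2, 0.2]
opening: 0.0428
```

```bash
python3 -c "
from h import *
st()"
```

```text
t 20.55 tcp [0.4975 0.3163 0.1702] jaw 17.8 tilt xy [0.0107 0.0021] q [ 0.4813  0.1189  1.5897 -0.0032  1.4225  0.1712] F [ 0.9474 -0.2267  0.1829] op 0.042759679658695635
```

Call:
apply_moves(commands=[0,2.2,0,-0.002,0.01,0,3.5,0,0.3,-2,0,0,0,3.5,0,0,-3,0,0,0,3.5,0,0,-2,0,0,0,3.5,0,0,0,0,0,0,3.5])

```text
t: 21.18
tool_pos: [0.4952, 0.3421, 0.0914]
orientation: [-1.845, -2.542, 0.006]
force: [-0.2, 0.1, -1.2]
opening: 0.0428
```

```bash
python3 -c "
from h import *
st()"
```

```text
t 21.18 tcp [0.4952 0.3421 0.0914] jaw 18.0 tilt xy [-0.0028 -0.0024] q [ 0.5197  0.2317  1.6121 -0.0007  1.3014  0.2051] F [-0.2249  0.0669 -1.1546] op 0.04280342035590998
```

Call:
apply_moves(commands=[0.2,0.25,-1,0,-0.002,0,3.5,0,0,-0.8,0,0,0,3.5,0,0,-0.4,0,0,0,3.5,0,0,-0.1,0,0,0,3.5])

```text
t: 21.68
tool_pos: [0.4985, 0.3436, 0.0681]
orientation: [1.847, 2.539, -0.001]
force: [-0.8, -0.8, -0.9]
opening: 0.0429
```

Call:
apply_moves(commands=[-0.1,0.05,-0.25,0,0,0,3.5,0,0,-0.1,0,0,0,3.5,0,0,0,0,0,0,5.0,0,0,0,0,0,0,5.6,0,0,0.2,0,0,0,5.8,0,0,2,0,0,0,5.8,0,0,4,0,0,0,6,0,0,4,0,0,0,7])

```text
t: 22.68
tool_pos: [0.496, 0.3435, 0.1696]
orientation: [1.847, 2.54, -0.006]
force: [0.2, 0.1, -0.4]
opening: 0.0656
```

```bash
python3 -c "
from h import *
st()"
```

```text
t 22.68 tcp [0.496  0.3435 0.1696] jaw 18.0 tilt xy [-0.0016 -0.0033] q [ 0.5221  0.1691  1.5355 -0.0021  1.44    0.209 ] F [ 0.1942  0.1002 -0.4255] op 0.06561571710697757
```

Call:
apply_moves(commands=[0,0,2,0,0,0,9,1.5,-4.7,1,0,0,-0.06,9,1.5,-4.7,0,0,0,-0.06,9,1.5,-4.7,0,0,0,-0.06,9,1.5,-4.7,0,0,0,-0.06,9,1.5,-4.7,0,0,0,-0.06,9,1.5,-4.7,0,0,0,-0.06,9,1.5,-4,0,0,0,-0.06,9])

```text
t: 23.68
tool_pos: [0.6073, 0.0168, 0.2234]
orientation: [2.331, 2.081, 0.027]
force: [0.8, 1.1, 0.4]
opening: 0.09
```

```bash
python3 - <<'E'
from h import *
st();im,d=read_camera("top");P=cloud("top",d)
cv2.imwrite("pics/t7.png",cv2.resize(im[130:280,140:520],None,fx=2,fy=2,interpolation=3))
r=np.hypot
for n,x,y in(("W3",.4705,.425),("W2",.495,.3437),("W1",.4435,.371),("eggc",.5987,.0124)):
    Q=P[(r(P[...,0]-x,P[...,1]-y)<.018)&(P[...,2]>.04)&(P[...,2]<.14)];t=np.percentile(Q[:,2],98);print(n,t,Q[Q[:,2]>t-.01].mean(0))
E
```

```text
t 23.68 tcp [0.6073 0.0168 0.2234] jaw -6.5 tilt xy [ 0.0241 -0.0007] q [-0.0571  0.1244  1.4862  0.0006  1.5069  0.0562] F [0.8232 1.1384 0.4473] op 0.09004806493957994
W3 0.10583095338359905 [0.4708 0.4231 0.1008]
W2 0.10629808906705433 [0.4962 0.3428 0.1013]
W1 0.05457229795153046 [0.4435 0.3717 0.0492]Traceback (most recent call last):
  File "<stdin>", line 6, in <module>
    return _quantile_unchecked(
        a, q, axis, out, overwrite_input, method, keepdims, weights)
    return _ureduce(a,
                    func=_quantile_ureduce_func,
    ...<5 lines>...
                    overwrite_input=overwrite_input,
                    method=method)
    r = func(a, **kwargs)
    result = _quantile(arr,
                       quantiles=q,
    ...<2 lines>...
                       out=out,
                       weights=wgt)
    slices_having_nans = np.isnan(arr[-1, ...])
                                  ~~~^^^^^^^^^
IndexError: index -1 is out of bounds for axis 0 with size 0
```

View pics/t7.png

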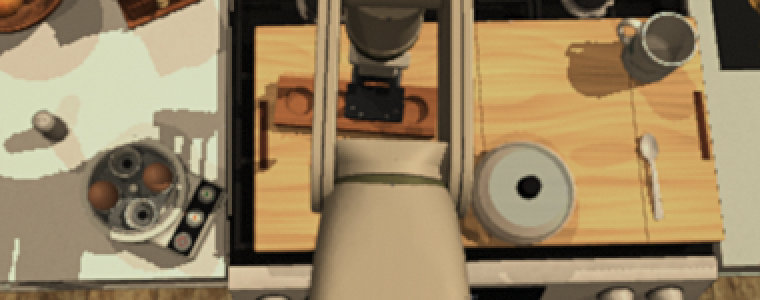

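Both eggs stand in the rack, (105, 195) and (157, 175), with tops at z ≈ 0.106; cups W0 and W1 are free. Next is egg_c.

Call:
apply_moves(commands=[-0.6,-0.2,-2,0,0.02,0.005,9,0,0,-3,0,0,0,9,0,0,-3,0,0,0,9,0,0,-2,0,0,0,9,0,0,-1,0,0,0,9,0,0,0,0,0,0,9])

```text
t: 24.48
tool_pos: [0.6004, 0.0122, 0.1111]
orientation: [2.337, 2.093, 0.001]
force: [0.0, 0.1, -0.4]
opening: 0.0899
```

```bash
python3 -c "
from h import *
st()"
```

```text
t 24.48 tcp [0.6004 0.0122 0.1111] jaw -6.3 tilt xy [ 0.0035 -0.0028] q [-0.0633  0.2021  1.6082 -0.0027  1.3276  0.0471] F [ 0.0279  0.0908 -0.3523] op 0.08988103703793285
```

Call:
apply_moves(commands=[0,0,-1.2,0.003,0.003,0.005,9,0,0,-0.8,0,0,0,9,0,0,-0.5,0,0,0,8,0,0,-0.1,0,0,0,5.5], squeeze=25)

```text
t: 24.98
tool_pos: [0.6021, 0.0123, 0.0859]
orientation: [2.332, 2.101, 0.005]
force: [0.1, 0.6, -0.6]
opening: 0.0743
```

Call:
apply_moves(commands=[-0.1,0,-0.15,0,0.005,0,5.5,0,0,0,0,0,0,4,0,0,0,0,0,0,3.5,0,0,0,0,0,0,3.5,0,0,0,0,0,0,3.5], squeeze=30)

```text
t: 25.6
tool_pos: [0.6013, 0.0122, 0.085]
orientation: [-2.334, -2.102, 0.001]
force: [-0.8, -0.4, -0.7]
opening: 0.0432
```

Call:
apply_moves(commands=[0,0,2,0,0,0,3.5,0,0,3,0,0,0,3.5,0,0,2,0,0,0,3.5,-4,-1.1,0,0,0,0,3.5,-4,-1.1,0,0,0,0,3.5,-4,-1,0,0,0,0,3.5,-3,-0.8,0,0,0,0,3.5,-0.9,-0.2,0,0,0,0,3.5])

```text
t: 26.6
tool_pos: [0.4427, -0.0311, 0.169]
orientation: [2.326, 2.096, 0.013]
force: [-0.1, -0.2, 0.1]
opening: 0.043
```

```bash
python3 -c "
from h import *
st()"
```

```text
t 26.6 tcp [ 0.4427 -0.0311  0.169 ] jaw -5.9 tilt xy [ 0.0133 -0.002 ] q [-0.1862 -0.2938  1.9801  0.0005  1.4418 -0.0827] F [-0.0941 -0.2468  0.1058] op 0.04297327773983627
```

Call:
apply_moves(commands=[-0.3,0.1,-1.5,0.002,0.012,0,3.5,0,0,-2,0,0,0,3.5,0,0,-0.8,0,0,0,3.5,0,0,0,0,0,0,3.5])

```text
t: 27.1
tool_pos: [0.4422, -0.0296, 0.1254]
orientation: [2.332, 2.102, 0.004]
force: [0.0, -0.2, -0.9]
opening: 0.0431
```

```bash
python3 -c "
from h import *
st()"
```

```text
t 27.1 tcp [ 0.4422 -0.0296  0.1254] jaw -5.9 tilt xy [0.0035 0.0002] q [-0.1833 -0.2474  2.0234  0.0008  1.3621 -0.0799] F [ 0.0371 -0.2011 -0.8651] op 0.043077676988245946
```

Call:
apply_moves(commands=[-0.2,0,-0.5,0,0.003,0,3.5,0,0,-0.5,0,0,0,3.5,0,0,-0.4,0,0,0,3.5,0,0,-0.3,0,0,0,3.5,0,0,-0.25,0,0,0,3.5,0,0,-0.2,0,0,0,3.5], squeeze=45)

```text
t: 27.85
tool_pos: [0.4413, -0.0296, 0.1056]
orientation: [2.332, 2.103, 0.002]
force: [-10.3, 1.3, 22.3]
opening: 0.0428
```

Call:
apply_moves(commands=[0,0,-0.15,0,0,0,3.5,0,0,-0.15,0,0,0,3.5,0,0,-0.15,0,0,0,3.5,0,0,-0.15,0,0,0,3.5])

```text
t: 28.35
tool_pos: [0.4413, -0.0296, 0.1057]
orientation: [2.332, 2.103, 0.001]
force: [-9.6, 1.8, 17.2]
opening: 0.0423
```

Call:
apply_moves(commands=[0,0,3,0,0,0,3.5,0,0,3,0,0,0,3.5,0,5,0.3,0,0,-0.12,3.5,0,5,0,0,0,-0.12,3.5,0,5,0,0,0,-0.12,3.5,0,5,0,0,0,-0.12,3.5,0,5,0,0,0,-0.12,3.5,0,5,0,0,0,-0.12,3.5], squeeze=30)

```text
t: 29.35
tool_pos: [0.4429, 0.2761, 0.1709]
orientation: [2.936, 1.101, 0.011]
force: [0.8, 0.5, 0.9]
opening: 0.0428
```

```bash
python3 -c "
from h import *
st()"
```

```text
t 29.35 tcp [0.4429 0.2761 0.1709] jaw -48.9 tilt xy [ 0.0086 -0.0033] q [ 0.4641 -0.0599  1.7706 -0.0068  1.4246  1.3184] F [0.8199 0.4963 0.9427] op 0.042831371720118236
```

Call:
apply_moves(commands=[0,4,0,0.003,0.008,-0.12,3.5,0.1,4,0,0,0,-0.12,3.5,0.1,1.2,-1,0,0,-0.12,3.5,0,0,-3,0,0,-0.02,3.5,0,0,-2.5,0,0,0,3.5,0,0,-0.5,0,0,0,3.5,0,0,0,0,0,0,3.5])

```text
t: 30.22
tool_pos: [0.4442, 0.3764, 0.0975]
orientation: [-3.098, -0.513, -0.003]
force: [0.1, 0.2, -0.3]
opening: 0.0429
```

```bash
python3 -c "
from h import *
st()"
```

```text
t 30.23 tcp [0.4442 0.3764 0.0975] jaw -71.2 tilt xy [0.002  0.0013] q [ 0.615   0.1692  1.6716 -0.0001  1.2984  1.8574] F [ 0.1367  0.2419 -0.3046] op 0.04293070953487231
```

Call:
apply_moves(commands=[0.1,-0.5,-0.8,0,0,0,3.5,0,0,-0.8,0,0,0,3.5,0,0,-0.3,0,0,0,3.5])

```text
t: 30.6
tool_pos: [0.4469, 0.3717, 0.08]
orientation: [-3.097, -0.512, -0.01]
force: [0.2, 0.8, -0.3]
opening: 0.0432
```

Call:
apply_moves(commands=[-0.15,0,-0.7,0,0,0,3.5,0,0,-0.4,0,0,0,3.5,0,0,-0.2,0,0,0,3.5])

```text
t: 30.98
tool_pos: [0.4454, 0.3718, 0.0663]
orientation: [-3.097, -0.512, -0.01]
force: [-0.5, -0.5, -0.6]
opening: 0.0428
```

Call:
apply_moves(commands=[0,0,-0.1,0,0,0,3.5,0,0,0,0,0,0,5.0,0,0,0,0,0,0,5.6,0,0,0.2,0,0,0,5.8,0,0,2,0,0,0,5.8,0,0,4,0,0,0,6,0,-1,5,0,0,0,7,0,-4,4,0,0,0,7])

```text
t: 31.98
tool_pos: [0.4433, 0.3214, 0.2229]
orientation: [-3.097, -0.517, -0.006]
force: [0.1, 0.5, 0.5]
opening: 0.0698
```

```bash
python3 - <<'E'
from h import *
from scipy.optimize import least_squares
st();im,d=read_camera("top");P=cloud("top",d);cv2.imwrite("pics/t8.png",cv2.resize(im[130:280,140:520],None,fx=2,fy=2,interpolation=3))
iw,dw=read_camera("wrist");PW=cloud("wrist",dw);cv2.imwrite("pics/w8.png",iw)
r=np.hypot
for n,x,y in(("W3",.4705,.425),("W2",.495,.3437),("W1",.4435,.371)):
  for c,A in(("top",P),("wrist",PW)):
    Q=A[(r(A[...,0]-x,A[...,1]-y)<.018)&(A[...,2]>.04)&(A[...,2]<.12)]
    if len(Q)>8: t=np.percentile(Q[:,2],98);print(n,c,t,Q[Q[:,2]>t-.01].mean(0))
print([ (round(e["conf"],2),w(e["point"],"top")) for e in spot_point("lid","top")])
Q=P[(P[...,2]>.12)&(P[...,2]<.15)&(r(P[...,0]-.505,P[...,1]+.199)<.06)]
print("knob",len(Q),Q.mean(0),Q[:,2].max())
s=least_squares(lambda p:r(Q[:,0]-p[0],Q[:,1]-p[1])-.0135,Q.mean(0)[:2]);print(s.x, "mid",(Q.min(0)+Q.max(0))/2)
E
```

```text
t 31.98 tcp [0.4433 0.3214 0.2229] jaw -71.1 tilt xy [0.0032 0.0024] q [ 0.5334 -0.0173  1.6337  0.0005  1.5212  1.7734] F [0.064  0.4675 0.4983] op 0.06978589695021756
W3 wrist 0.10356441509754537 [0.4725 0.4239 0.099 ]
W2 wrist 0.10338979620219099 [0.4972 0.3442 0.0987]
W1 top 0.10591096261890288 [0.4396 0.3703 0.1009]
W1 wrist 0.1034198454740805 [0.4453 0.3722 0.0988]
[(0.63, array([ 0.4627, -0.2033,  0.0614]))]
knob 91 [ 0.4614 -0.2024  0.1377] 0.14493291621051227
[ 0.4621 -0.2032] mid [ 0.4619 -0.2029  0.1325]
```

View pics/w8.png

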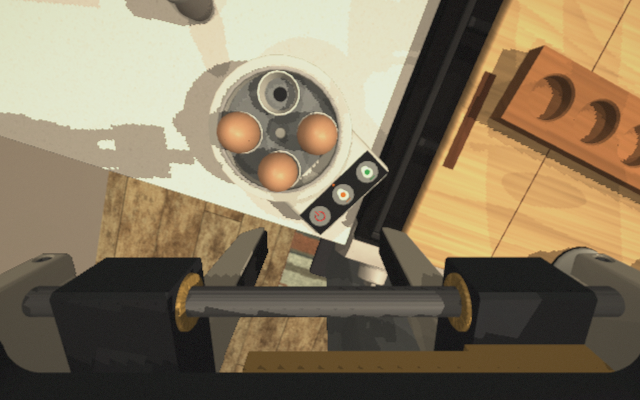

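All three eggs stand in the rack: (238, 132), (316, 132) and (278, 172). The lid has been knocked: its knob is now at about (0.462, -0.203), so I'm going there.

Call:
apply_moves(commands=[0.1,-5.5,0,-0.002,0.003,0,7,0.1,-5.8,0,0,0,0,7,0.1,-5.8,0,0,0,0,7,0.1,-5.8,0,0,0,0,7,0.1,-5.8,0,0,0,0,7,0.1,-5.8,0,0,0,0,7,0.1,-5.8,0,0,0,0,7,0.1,-4,0,0,0,0,7])

```text
t: 33.12
tool_pos: [0.4492, -0.1293, 0.2231]
orientation: [-3.093, -0.524, -0.004]
force: [0.6, 0.3, -0.9]
opening: 0.0701
```

```bash
python3 - <<'E'
from h import *
st();iw,dw=read_camera("wrist");P=cloud("wrist",dw);cv2.imwrite("pics/w9.png",iw)
r=np.hypot;h=r(P[...,0]-.462,P[...,1]+.203)
Q=P[(P[...,2]>.132)&(P[...,2]<.15)&(h<.04)]
if len(Q): print("knob",len(Q),Q.mean(0),Q.min(0),Q.max(0),(Q.min(0)+Q.max(0))/2)
print([ (round(e["conf"],2),w(e["point"],"wrist")) for e in spot_point("lid","wrist")])
iw,dw=read_camera("scene");P=cloud("scene",dw);h=r(P[...,0]-.462,P[...,1]+.203)
Q=P[(P[...,2]>.13)&(P[...,2]<.15)&(h<.04)];print(len(Q),Q.mean(0) if len(Q) else 0)
E
```

```text
t 33.12 tcp [ 0.4492 -0.1293  0.2231] jaw -70.8 tilt xy [0.0019 0.0051] q [-0.3945 -0.2383  1.8356  0.0054  1.5445  0.8407] F [ 0.5553  0.3321 -0.9011] op 0.07005514355273565
knob 783 [ 0.4625 -0.2078  0.1392] [ 0.4471 -0.2234  0.132 ] [ 0.4762 -0.1947  0.1419] [ 0.4616 -0.2091  0.1369]
[(0.74, array([ 0.4613, -0.2076,  0.0512]))]
36 [ 0.4606 -0.2004  0.1363]
```

Call:
apply_moves(commands=[0.7,-3,-1,0,0,0,7,0.5,-2,-1,0,0,0,7,0,0,-1,0,0,0,7,0,0,0,0,0,0,7,0,0,0,0,0,0,7])

```text
t: 33.9
tool_pos: [0.4621, -0.1738, 0.1908]
orientation: [-3.088, -0.526, -0.002]
force: [0.9, -0.7, 0.0]
opening: 0.0703
```

```bash
python3 - <<'E'
from h import *
st();iw,dw=read_camera("wrist");P=cloud("wrist",dw);cv2.imwrite("pics/w9.png",iw)
r=np.hypot;h=r(P[...,0]-.462,P[...,1]+.203)
Q=P[(P[...,2]>.132)&(P[...,2]<.15)&(h<.04)]
if len(Q): print("knob",len(Q),Q.mean(0),(Q.min(0)+Q.max(0))/2,Q[:,2].max())
Q=P[(P[...,2]>.054)&(P[...,2]<.11)&(h>.05)&(h<.085)];print(len(Q))
E
```

```text
t 33.9 tcp [ 0.4621 -0.1738  0.1908] jaw -70.7 tilt xy [-0.0004  0.0095] q [-0.4701 -0.1422  1.8106  0.0083  1.4779  0.7623] F [ 0.8948 -0.7121  0.0467] op 0.07033799524266503
knob 993 [ 0.463  -0.2046  0.1392] [ 0.4619 -0.2054  0.1369] 0.1418108601071557
7498
```

View pics/w9.png

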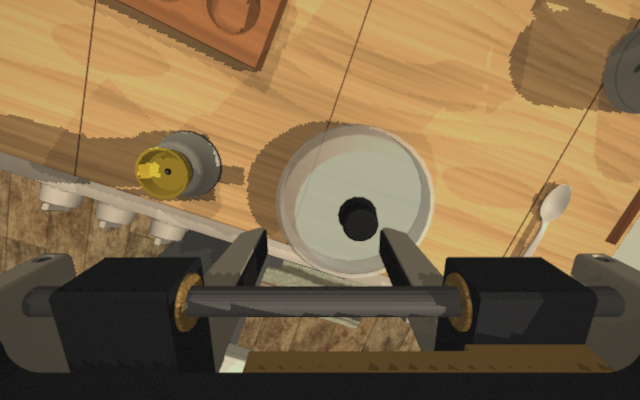

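The lid is level, knob at (358, 218). Closing in on it.

Call:
apply_moves(commands=[0.1,-2,0,-0.009,0,0,7,0.05,-0.8,-1.5,0,0,0,7,0,0,-1.5,0,0,0,7,0,0,0,0,0,0,7])

```text
t: 34.45
tool_pos: [0.4636, -0.2037, 0.159]
orientation: [3.096, 0.528, 0.0]
force: [-0.0, -0.1, 0.0]
opening: 0.0701
```

```bash
python3 -c "
from h import *
st()"
```

```text
t 34.45 tcp [ 0.4636 -0.2037  0.159 ] jaw -70.6 tilt xy [ 0.0001 -0.0005] q [-0.515  -0.089   1.8204 -0.0004  1.4098  0.718 ] F [-0.0233 -0.1484  0.0472] op 0.07009503179857093
```

Call:
apply_moves(commands=[0,0,-2,0,0,0,7,0,0,-1.3,0,0,0,6,0,0,-0.5,0,0,0,5,0,0,-0.1,0,0,0,4.5])

```text
t: 34.95
tool_pos: [0.4637, -0.2034, 0.1189]
orientation: [3.097, 0.528, 0.0]
force: [0.1, -0.6, 0.2]
opening: 0.0466
```

Call:
apply_moves(commands=[0,0,-0.2,0,0,0,4,0,0,0,0,0,0,3,0,0,0,0,0,0,2.0,0,0,0,0,0,0,2.0,0,0,0,0,0,0,2.0,0,0,0,0,0,0,2.0], squeeze=35)

```text
t: 35.7
tool_pos: [0.4644, -0.2037, 0.1182]
orientation: [3.095, 0.528, 0.003]
force: [0.9, -1.6, -1.6]
opening: 0.0275
```

Call:
apply_moves(commands=[0,0,1,0,0,0,2,0,0,2.5,0,0,0,2,0,0,3,0,0,0,2,0,0,2.5,0,0,0,2,0,2,0.5,0,0,0,2,0.1,4,0,0,0,0,2,0.1,4,0,0,0,0,2,0.2,4,0,0,0,0,2])

```text
t: 36.7
tool_pos: [0.4665, -0.0588, 0.2173]
orientation: [3.098, 0.521, 0.002]
force: [1.2, 0.4, -2.4]
opening: 0.0278
```

Call:
apply_moves(commands=[0.2,4.5,0,0,0,0,2,0.2,4.5,0,0,0,0,2,0.2,4.5,0,0,0,0,2,0.2,4.5,0,0,0,0,2,0.2,4.5,0,0,0,0,2,0.2,4.5,0,0,0,0,2,0.2,4.5,0,0,0,0,2,0.2,4,0,0,0,0,2])

```text
t: 37.7
tool_pos: [0.473, 0.3147, 0.2126]
orientation: [-3.095, -0.526, 0.009]
force: [1.0, -0.2, -2.4]
opening: 0.028
```

```bash
python3 -c "
from h import *
st()"
```

```text
t 37.7 tcp [0.473  0.3147 0.2126] jaw -70.7 tilt xy [-0.0058  0.0009] q [0.4945 0.0517 1.5826 0.0035 1.5119 1.7285] F [ 0.9746 -0.2023 -2.3729] op 0.02798776344446899
```

Call:
apply_moves(commands=[0.4,3.5,0,0,-0.006,0,2,0.4,2.5,0,0,0,0,2,0.3,0.5,0,0,0,0,2,0,0,0,0,0,0,2,0,0,0,0,0,0,2])

```text
t: 38.33
tool_pos: [0.4779, 0.3851, 0.2091]
orientation: [3.095, 0.535, -0.009]
force: [-0.1, 0.4, -1.0]
opening: 0.0275
```

```bash
python3 - <<'E'
from h import *
st();iw,dw=read_camera("wrist");cv2.imwrite("pics/w10.png",iw)
E
```

```text
t 38.33 tcp [0.4779 0.3851 0.2091] jaw -70.4 tilt xy [-0.0057 -0.002 ] q [0.5938 0.1773 1.4537 0.0015 1.5164 1.8224] F [-0.1185  0.381  -1.0278] op 0.027526465269017558
```

View pics/w10.png

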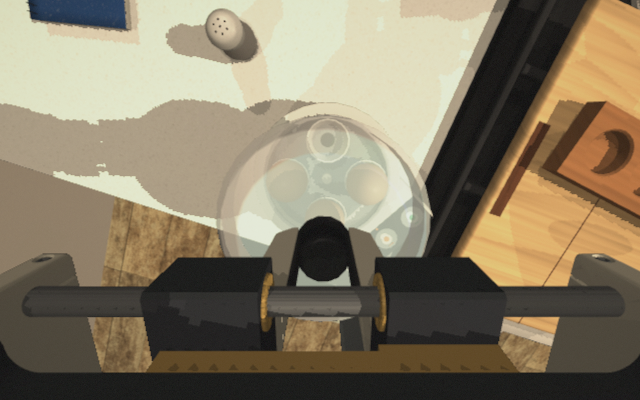

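The lid hangs level over the cooker. Lowering in stages.

Call:
apply_moves(commands=[0.7,0,0,0.002,-0.006,0,2,0,0,-1.5,0,0,0,2,0,0,-1.5,0,0,0,2,0,0,0,0,0,0,2,0,0,0,0,0,0,2])

```text
t: 39.0
tool_pos: [0.4856, 0.3828, 0.1763]
orientation: [3.096, 0.53, -0.001]
force: [0.3, 0.1, -1.2]
opening: 0.0278
```

```bash
python3 -c "
from h import *
st()"
```

```text
t 39.0 tcp [0.4856 0.3828 0.1763] jaw -70.6 tilt xy [-0.0002 -0.0007] q [ 0.585   0.202   1.4861 -0.0005  1.4541  1.8166] F [ 0.3473  0.058  -1.2037] op 0.027760284724103416
```

Call:
apply_moves(commands=[-0.05,0.15,-1.5,0,0,0,2,0,0,-1.5,0,0,0,2,0,0,-0.8,0,0,0,2,0,0,0,0,0,0,2])

```text
t: 39.5
tool_pos: [0.4846, 0.3844, 0.1352]
orientation: [3.096, 0.531, -0.002]
force: [-0.1, -0.3, -1.6]
opening: 0.0276
```

```bash
python3 -c "
from h import *
st()"
```

```text
t 39.5 tcp [0.4846 0.3844 0.1352] jaw -70.5 tilt xy [-0.0008 -0.0011] q [ 0.5881  0.2324  1.5277 -0.0004  1.3827  1.8193] F [-0.056  -0.2653 -1.5732] op 0.027635986265478425
```

Call:
apply_moves(commands=[0.05,0,-0.6,0,0,0,2,0,0,-0.3,0,0,0,2,0,0,-0.2,0,0,0,2])

```text
t: 39.88
tool_pos: [0.4857, 0.3848, 0.1244]
orientation: [3.096, 0.531, 0.001]
force: [0.5, -0.8, -1.5]
opening: 0.0277
```

Call:
apply_moves(commands=[-0.05,0,-0.2,0,0,0,2,0,0,-0.1,0,0,0,2])

```text
t: 40.12
tool_pos: [0.4857, 0.3848, 0.1219]
orientation: [3.096, 0.531, 0.003]
force: [0.9, -1.5, -1.1]
opening: 0.0275
```

Lower a last millimetre, release and rise.

Call:
apply_moves(commands=[0,0,-0.1,0,0,0,2,0,0,0,0,0,0,2.9,0,0,0,0,0,0,3.5,0,0,0.1,0,0,0,4,0,0,2,0,0,0,5,0,0,3,0,0,0,5,0,0,4,0,0,0,5,0,-2,3,0,0,0,5])

```text
t: 41.12
tool_pos: [0.4843, 0.3651, 0.2477]
orientation: [3.096, 0.533, 0.0]
force: [1.0, -0.7, 0.0]
opening: 0.05
```

```bash
python3 - <<'E'
from h import *
from scipy.optimize import least_squares
r=np.hypot
st()
for c in("wrist","scene"):
    im,d=read_camera(c);P=cloud(c,d);h=r(P[...,0]-.484,P[...,1]-.384)
    if c=="wrist":cv2.imwrite("pics/w11.png",im)
    Q=P[(P[...,2]>.137)&(P[...,2]<.15)&(h<.04)]
    if len(Q):print(c,"knob",len(Q),Q.mean(0),(Q.min(0)+Q.max(0))/2,Q[:,2].max())
    for n in("lid","key_power","key_soft","key_hard"):
        for e in spot_point(n,c)[:2]:print(c,n,round(e["conf"],2),w(e["point"],c))
E
```

```text
t 41.12 tcp [0.4843 0.3651 0.2477] jaw -70.5 tilt xy [0.0002 0.    ] q [ 0.5616  0.1373  1.4281 -0.0001  1.576   1.7912] F [ 0.9957 -0.692   0.0107] op 0.04996152052074362
wrist knob 696 [0.487  0.3819 0.1474] [0.4861 0.3819 0.1442] 0.14990285725120484
wrist lid 0.81 [0.4873 0.3827 0.0611]
wrist key_power 0.53 [0.4029 0.3084 0.056 ]
wrist key_soft 0.79 [0.4397 0.2867 0.0525]
scene knob 48 [0.482  0.3868 0.1404] [0.4836 0.3869 0.1408] 0.14447700725997178
scene lid 0.59 [0.4882 0.3807 0.0553]
scene lid 0.21 [ 0.4833 -0.4096  0.0589]
scene key_power 0.42 [0.4018 0.306  0.0471]
scene key_soft 0.53 [0.4352 0.2857 0.0528]
scene key_hard 0.4 [0.4767 0.2737 0.0504]
scene key_hard 0.26 [0.4349 0.2891 0.0512]
```

View pics/w11.png

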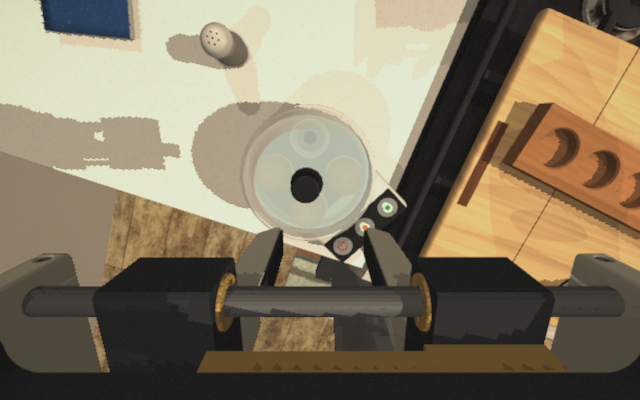

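The lid sits concentric on the cooker with the knob at (306, 185). The keys are at power (343, 245), soft (365, 228) and hard (387, 207). Next I turn the closed jaws along the key row and go above the power key.

Call:
apply_moves(commands=[-1.5,-1,0,0,0,0.13,2,-1.5,-1,0,0,0,0.13,0,-1.5,-1,0,0,0,0.13,0,-1.5,-1,0,0,0,0.13,0,-1.5,-1,0,0,0,0.13,0,-0.5,-0.4,0,0,0,0.11,0,0,0,-2,0,0,0,0,0,0,0,0,0,0,0])

```text
t: 42.62
tool_pos: [0.3984, 0.3084, 0.2149]
orientation: [2.654, 1.669, -0.02]
force: [0.7, -0.3, -0.2]
opening: 0.0006
```

```bash
python3 - <<'E'
from h import *
r=np.hypot
st()
for c in("top","wrist"):
    im,d=read_camera(c);P=cloud(c,d);h=r(P[...,0]-.486,P[...,1]-.3845)
    Q=P[(P[...,2]>.12)&(P[...,2]<.16)&(h<.011)]
    if len(Q):print(c,"knob",len(Q),np.percentile(Q[:,2],[10,50,90]))
    Q=P[(P[...,2]>.09)&(P[...,2]<.13)&(h>.02)&(h<.05)]
    if len(Q)>20:
        A=np.c_[Q[:,:2]-[.486,.3845],np.ones(len(Q))];print("dome plane",np.linalg.lstsq(A,Q[:,2],rcond=None)[0],len(Q))
    for n in("key_power","key_soft","key_hard"):
        for e in spot_point(n,c)[:2]:print(c,n,round(e["conf"],2),w(e["point"],c))
E
```

```text
t 42.62 tcp [0.3984 0.3084 0.2149] jaw -25.7 tilt xy [-0.0074 -0.0123] q [ 0.5618 -0.1161  1.7427 -0.0064  1.5279  1.0101] F [ 0.7258 -0.3034 -0.2088] op 0.0005697823129861294
dome plane [ 0.2091 -0.0554  0.1111] 28
top key_hard 0.52 [0.4692 0.2717 0.0481]
wrist knob 673 [0.1421 0.143  0.144 ]
dome plane [0.0009 0.0004 0.1161] 9656
wrist key_power 0.74 [0.4823 0.383  0.0563]
wrist key_power 0.6 [0.4018 0.3083 0.0552]
wrist key_soft 0.58 [0.4384 0.2885 0.0534]
wrist key_hard 0.97 [0.4721 0.2706 0.0568]
```

Knob top is at z = 0.143 and the dome slope is below 0.001, so the lid is seated level. Descending on the power key.

Call:
apply_moves(commands=[0.35,0.1,-2,0.012,-0.007,-0.01,0,0,0,-4,0,0,0,0,0,0,-4,0,0,0,0,0,0,-2,0,0,0,0,0,0,-0.5,0,0,0,0,0,0,0,0,0,0,0])

```text
t: 43.78
tool_pos: [0.4054, 0.3114, 0.0934]
orientation: [-2.667, -1.659, -0.018]
force: [0.0, 0.9, -0.0]
opening: 0.0002
```

```bash
python3 -c "
from h import *
st()"
```

```text
t 43.77 tcp [0.4054 0.3114 0.0934] jaw -26.2 tilt xy [0.0095 0.0062] q [ 0.5544 -0.0238  1.8826  0.0003  1.2714  1.012 ] F [ 0.0144  0.8907 -0.0198] op 0.0001632715515694643
```

Call:
apply_moves(commands=[-0.3,-0.2,-1,-0.006,0.009,0,0,0,0,-1,0,0,0,0,0,0,-0.5,0,0,0,0,0,0,0,0,0,0,0])

```text
t: 44.28
tool_pos: [0.4038, 0.3102, 0.0693]
orientation: [2.667, 1.659, 0.006]
force: [0.3, 0.2, -0.5]
opening: 0.0005
```

```bash
python3 -c "
from h import *
st()"
```

```text
t 44.27 tcp [0.4038 0.3102 0.0693] jaw -26.2 tilt xy [0.0034 0.0019] q [ 0.5545  0.008   1.8984 -0.0002  1.2313  1.0123] F [ 0.3115  0.1786 -0.4944] op 0.0004599729252419334
```

Call:
apply_moves(commands=[-0.15,-0.05,-0.6,-0.002,0.003,0,0,0,0,-0.5,0,0,0,0,0,0,-0.3,0,0,0,0,0,0,-0.1,0,0,0,0])

```text
t: 44.78
tool_pos: [0.4024, 0.3099, 0.0536]
orientation: [2.667, 1.659, 0.001]
force: [0.2, 0.9, -0.1]
opening: 0.0004
```

Call:
apply_moves(commands=[0,0,-0.2,0,0,0,0,0,0,-0.15,0,0,0,0,0,0,-0.12,0,0,0,0])

```text
t: 45.15
tool_pos: [0.4027, 0.31, 0.051]
orientation: [2.667, 1.659, 0.001]
force: [-7.4, -4.5, 16.8]
opening: 0.0005
```

Call:
apply_moves(commands=[0,0,-0.1,0,0,0,0,0,0,-0.1,0,0,0,0,0,0,-0.1,0,0,0,0])

```text
t: 45.52
tool_pos: [0.4027, 0.31, 0.051]
orientation: [2.667, 1.66, -0.0]
force: [-5.4, -3.8, 10.2]
opening: 0.0004
```

Call:
apply_moves(commands=[0,0,1.5,0,0,0,0,0,0,2,0,0,0,0,2.5,-1.3,1,0,0,0,0,2.5,-1.3,0,0,0,0,0,2.3,-1.1,0,0,0,0,0,0,0,0,0,0,0,0,0,0,0,0,0,0,0])

```text
t: 46.4
tool_pos: [0.479, 0.2734, 0.1031]
orientation: [2.666, 1.661, 0.009]
force: [-0.1, -0.3, -0.4]
opening: 0.0003
```

```bash
python3 - <<'E'
from h import *
st();im,d=read_camera("scene");cv2.imwrite("pics/s12.png",cv2.resize(im[200:300,210:350],None,fx=5,fy=5,interpolation=3))
E
```

```text
t 46.4 tcp [0.479  0.2734 0.1031] jaw -26.2 tilt xy [0.0054 0.0024] q [ 0.4257  0.0796  1.7582 -0.0001  1.2979  0.8822] F [-0.061  -0.3443 -0.3925] op 0.00031626788844430094
```

View pics/s12.png

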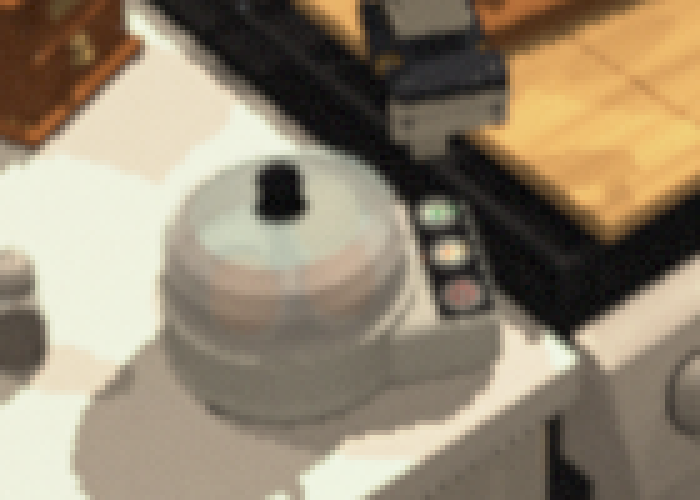

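The lid is seated with the eggs visible under it, and the fingers are above the green hard-boiled key (438, 212).

Call:
apply_moves(commands=[-0.1,-0.1,-1,-0.002,0.005,0,0,0,0,-1.5,0,0,0,0,0,0,-0.8,0,0,0,0,0,0,0,0,0,0,0])

```text
t: 46.95
tool_pos: [0.4752, 0.273, 0.0666]
orientation: [-2.664, -1.664, 0.004]
force: [0.3, 1.2, 0.3]
opening: 0.0005
```

```bash
python3 -c "
from h import *
st()"
```

```text
t 46.95 tcp [0.4752 0.273  0.0666] jaw -26.0 tilt xy [-0.0023 -0.0006] q [0.4276 0.1204 1.7861 0.0004 1.2373 0.8815] F [0.3479 1.233  0.2587] op 0.0005459376617012813
```

Call:
apply_moves(commands=[0.25,-0.1,-0.4,0,-0.002,0,0,0,0,-0.5,0,0,0,0,0,0,-0.2,0,0,0,0,0,0,-0.1,0,0,0,0])

```text
t: 47.45
tool_pos: [0.4784, 0.2721, 0.0543]
orientation: [2.664, 1.664, 0.001]
force: [0.6, -0.5, -0.5]
opening: 0.001
```

Call:
apply_moves(commands=[0,0,-0.25,0,0,0,0,0,0,-0.15,0,0,0,0,0,0,-0.12,0,0,0,0])

```text
t: 47.82
tool_pos: [0.4788, 0.2723, 0.051]
orientation: [2.664, 1.664, 0.002]
force: [-7.3, -4.1, 15.7]
opening: 0.0002
```

Call:
apply_moves(commands=[0,0,-0.1,0,0,0,0,0,0,-0.1,0,0,0,0,0,0,-0.1,0,0,0,0])

```text
t: 48.2
tool_pos: [0.4788, 0.2723, 0.0511]
orientation: [2.663, 1.664, 0.001]
force: [-5.7, -1.6, 9.3]
opening: 0.0007
```

Call:
apply_moves(commands=[0,0,1.5,0,0,0,0,0,0,3,0,0,0,0,0,-1,4,0,0,0,0,0,-2,4,0,0,0,0,0,-2,2,0,0,0,0,0,0,0,0,0,0,0,0,0,0,0,0,0,0])

```text
t: 49.08
tool_pos: [0.4786, 0.2216, 0.2042]
orientation: [2.662, 1.665, 0.007]
force: [-0.8, -0.3, -0.8]
opening: 0.0005
```

```bash
python3 - <<'E'
from h import *
r=np.hypot
st();im,d=read_camera("wrist");P=cloud("wrist",d);h=r(P[...,0]-.486,P[...,1]-.3845);cv2.imwrite("pics/w13.png",im)
Q=P[(P[...,2]>.12)&(P[...,2]<.16)&(h<.011)];print("knob",len(Q),np.percentile(Q[:,2],[10,50,90]) if len(Q) else "")
Q=P[(P[...,2]>.137)&(P[...,2]<.155)&(h<.04)];print((Q.min(0)+Q.max(0))/2 if len(Q) else "")
Q=P[(P[...,2]>.09)&(P[...,2]<.13)&(h>.02)&(h<.05)]
A=np.c_[Q[:,:2]-[.486,.3845],np.ones(len(Q))];print("dome plane",np.linalg.lstsq(A,Q[:,2],rcond=None)[0],len(Q))
E
```

```text
t 49.08 tcp [0.4786 0.2216 0.2042] jaw -26.0 tilt xy [0.0047 0.0008] q [ 0.3371 -0.0642  1.7135 -0.0008  1.4877  0.7903] F [-0.7739 -0.3106 -0.7676] op 0.0004674794373769816
knob 498 [0.1416 0.1426 0.1436]
[0.4829 0.38   0.1411]
dome plane [-0.0003 -0.0003  0.1157] 6693
```

View pics/w13.png

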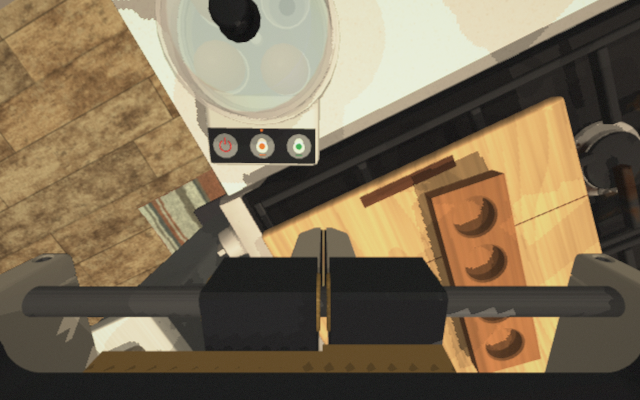

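The tray is empty, the lid is level and seated, and the robot is touching nothing. Handing in.

```bash
python3 -c "
from h import *
print(close_job())"
```

```text
the job is handed in; nothing more can be done
None
```

The job is handed in at about 49 s. The simulator gave no verdict, so the results below are my own last checks.

- **Eggs:** The tray held three eggs; the rightmost place was empty. Working from the left, I pressed each one on the pricker until the cup stopped. The wrist read 16–22 N during the final hold for each egg, well over the 7 N the cup needs. I then stood them in three cups of the rack. Camera readings put all three egg tops at about z = 0.103–0.107, against 0.1055 expected.
- **First egg:** My first press on it peaked at about 41 N at the wrist and then eased off, so I pressed it again and held it. At one moment this was just above the 40 N figure. That limit is for the arm and gripper body, and the load here went through the egg.
- **Lid:** It had been knocked about 4 cm aside before I picked it up, so I measured it again first. It now sits on the cooker with the knob top at z = 0.143 (the seated height) and the dome slope below 0.001. The knob centre readings ran from (0.483, 0.380) to (0.486, 0.382), within about 4 mm of the cooker axis.
- **Keys:** I pressed power and then hard-boiled, each for about 0.6 s; the wrist read 9–17 N. The soft-boiled key was not touched.
- **Left alone:** I never went near the salt shaker, mug or teaspoon.

One disagreement remains: the cameras and the arm's own position differ by about 2 mm in x, and I corrected for that throughout.

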